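# Proof pull on the bench spring gauge

### The arm

A 7-joint arm with a two-finger parallel gripper is mounted at the origin on the work surface. World frame = base frame: x ahead of the robot, y to its left, z up, the work surface at z = 0. Lengths are in m, angles in rad, forces in N, time in s.
With the tool pointing down it reaches from about 0.4 to 0.85 m from the base axis. Payload 10.4 kg.
Tool frame: the origin (TCP) lies between the finger pads; the fingertips stand 14 mm ahead of it and the grasp point (between the pads) lies 5 mm behind it; z points along the fingers, y is the direction in which the jaws open and shut (so a half turn about z gives the same grasp; the last joint's range is limited). The gripper opens to 87 mm and grips with 3 to 60 N. Pads are 19 mm wide; open, the fingers measure 117 mm over their backs; the gripper's body (75 mm by 190 mm) begins 51 mm behind the grasp point.
Start: joints at [1.274, 0.332, -0.065, 1.46, 0.022, 1.35, -0.088], TCP at [0.169, -0.602, 0.237] pointing down, gripper open.
Joint ranges: [-2.6, 2.6], [-0.5, 2.12], [-1.47, 1.34], [0.16, 2.42], [-1.27, 4.41], [0.06, 2.06], [-2.6, 2.6]. Speed limits (rad/s): [2.22, 2.22, 2.79, 2.79, 3.14, 3.14, 3.14].

### API

Orientations are given as a unit quaternion [x, y, z, w].
In Python, from bench import readout, camera, calibration, order gives the robot as it stands.
- The arm moves only by the tool apply_moves, never from a script. Its argument "deltas" is a list of rows, each an object with "translation": the shift along the world's x, y, z in m, a list of three; "turn": the turn, a rotation vector about the world's x, y, z in rad, a list of three; "hand": the finger opening in m, from 0 to 0.087. A call has 1 to 5 rows; each row shifts and turns the pose as measured when the row begins; what a row does not reach is not made up. A row lasts 1/10 s, in which the tool goes at most 50 mm and 8.59 degrees, less where a joint would pass 70% of its speed; a pose out of reach is approached as far as the arm can. A call with a gripper value outside its range is refused whole. The fingers move at their own pace and stop on an object; "newtons" is the grip in N (left out, the last holds). Time passes only in rows, so rows that do not move let the fingers close. It gives the time, the measured TCP pose, the force and the opening at its end, in the units of the state.
- readout.read_state(): the state, without advancing time (a new reading comes with each control period).
- camera(name): name is "scene" or "top"; returns the picture (420x560x3 uint8, red, green, blue); there is no depth.
- calibration(name): a dict with "fx", "fy", "cx", "cy" (pixels), "extrinsics" (4x4, takes a point from world to camera coordinates). Camera axes: x right, y down, z forward; pixel columns grow to the right and rows downward; lengths in m; the calibration is good to about 2 mm. A picture is of the moment at which its call begins. calibration takes no time and is no camera call.
- order.close_job(): hands the job in, once; it reports no verdict.
The state is a dict: "time": time; "joint_positions": joint angles; "joint_vel": joint speeds; "joint_torque": joint torques, N m; "ee_pos": TCP position; "eef_rot": TCP orientation; "ft_force": force on the tool from outside, world axes, zero at the start; "torque": the same for the moment, N m; "width": finger opening in m.
Only numpy, scipy, OpenCV 4.12 (cv2) and the standard library are available. Lean on these libraries where they do the work, as an engineer would, in place of code of your own. Each camera call takes 0.05 s, during which the arm holds its last target. There are 200 camera calls.

### The job

Take the proof reading on the bench spring gauge: first push the red tell-tale rider all the way home against the slide's brass index arm, then pull the sprung slide out by its black handle until the arm's front edge stands in the yellow band, and hold it there for a good second. Then ease the slide fully home without letting it snap back, so that the red rider stays behind with its edge in the yellow band; leave the other things on the table where they are.

Things in the scene. Friction and masses are not known exactly. Their poses are not given: they have to be found in the camera images.
- gauge: Grey base plate of the spring gauge, fixed: 340 (x) by 200 (y, -65 to +135) by 12 mm. Origin at table height under the slide's axis, z up; the slide is pulled out along its -x. Aluminium spring housing 66 mm wide, 64 high, at x = +50 to +180, y = 0. Slide bar along y = 0, white scale with black 10 mm ticks along y = +29 to +65, rider rail along y = +90.
- slide (a joint): How far the sprung slide is pulled out of the housing, m: 0 home (against its stop), at most 0.100. A spring always draws it home (3 N at 0, 9 N at 0.1).
- handle (a point): Grip point of the slide's black upright handle plate, on its centre plane 22 mm below its top. The plate is 14 mm thick along the gauge's x, 60 mm wide along its y and reaches from 32 to 92 mm above the table; pinch it from above, front and back. The slide bar below it has its top at 32 mm. Moves with the slide.
- index (a point): The reading edge of the slide: front (gauge -x side) edge of the brass index arm where it crosses the scale. The arm is 8 mm thick along x, its top 30 mm above the table, and reaches sideways from the slide over the scale (y = +12 to +102) behind the rider; the front edge is 45 mm behind the handle's centre plane.
- rider (a joint): How far the red tell-tale rider stands out along its rail, m, on the same scale as the slide: 0 fully home, at most 0.120. It stays where it is left (1.2 N of friction). The index arm pushes it out in front of itself when the slide's value reaches the rider's value, but does not draw it back.
- rider_tab (a point): Grip point of the rider's red upright tab, 18 mm below its top. The tab is 12 mm thick along the gauge's x, 30 mm wide along its y, and reaches from 36 to 80 mm above the table, on a red block 24 mm (x) by 36 mm (y). Moves with the rider; 12 mm in front (-x) of rider_edge.
- rider_edge (a point): The reading edge of the rider: the rear (gauge +x side) edge of its red block and of the red pointer over the scale; this face touches the index arm's front edge.
- mark: The yellow band, a flat clip fixed across the white scale at a place that differs each time: 8 mm wide along the gauge's x, 34 mm along y, 2 mm thick. Origin at the centre of its underside, axes parallel to the gauge's. The slide's index stands over its centre at a slide value of 45 to 85 mm.
- dome_lens: Loose glass dome lens, 72 mm in diameter, 34 mm high; origin at the centre of its underside. Bystander.
- snuff_box: Loose pewter snuff box, 87 by 62 by 32 mm; origin at the centre of its underside. Bystander.
- gauge_plate: Loose flat steel plate with graded holes, 130 by 50 by 6 mm; origin at the centre of its underside. Bystander.
- balance: Brass two-pan balance on a dark wooden foot, fixed, 110 mm (x) by 256 mm over the pans (y), 150 mm high; origin at the centre of its underside. Bystander.

How it is judged:
By the outcome, as a careful person would: the job done as asked, in the order asked, and still so for the second after the job is handed in, with the robot touching nothing.
It also fails if it takes over 64 s, if anything falls off the work surface, if the arm or the gripper's body presses on something with over 40 N, if the wrist force passes 120 N, or if a joint passes its speed limit or range.

## Working session

There is one attempt and no reset: what is moved stays moved. The work goes in short steps, Python scripts to look and compute and a tool call to move; the robot and the scene stay as the last step left them, time stands still between calls to the robot, and variables do not carry over. Pictures are saved under pics/ and viewed, about 8 in all and at most 12, crops included, and the job is handed in when it is done.

Besides the shell and the picture viewer there is one more tool, called after "Emit:" by a JSON object that holds its "name" and its "arguments", one argument or row to a line. apply_moves: Moves the arm, as the interface text tells. Its arguments: {"type":"object","properties":{"deltas":{"type":"array","items":{"type":"object","properties":{"translation":{"type":"array","items":{"type":"number"}},"turn":{"type":"array","items":{"type":"number"}},"hand":{"type":"number"}}}},"newtons":{"type":"number"}},"required":["deltas"]}

```bash
mkdir -p pics; python3 - <<'E'
from bench import readout,camera,calibration
import cv2,numpy as np
s=readout.read_state();print(s['time'],s['ee_pos'],s['eef_rot'],s['width'],s['ft_force'])
for n in('scene','top'):
    im=camera(n);cv2.imwrite(f'pics/{n}0.png',cv2.resize(im[:,:,::-1],(800,600),interpolation=cv2.INTER_CUBIC))
    cv2.imwrite(f'pics/raw_{n}0.png',im[:,:,::-1])
    c=calibration(n);print(n,c['fx'],c['fy'],c['cx'],c['cy'],np.round(c['extrinsics'],4).tolist())
E
```

```text
0.0 [ 0.16890013 -0.60135533  0.23575416] [ 9.90640619e-01  1.36494125e-01 -1.22950813e-04 -7.08693057e-04] 0.08680994314892646 [-0.20654777 -0.86861424  0.26246655]
scene 468.3054875569935 468.3054875569935 271.3420726911622 206.88480408791096 [[0.1194, 0.9926, -0.0214, -0.1076], [0.6663, -0.0961, -0.7395, -0.32], [-0.7361, 0.074, -0.6729, 1.5099], [0.0, 0.0, 0.0, 1.0]]
top 422.54265594964204 422.54265594964204 271.6953526782007 205.2293002432402 [[0.0145, -0.9997, -0.017, 0.0533], [-0.9991, -0.0139, -0.0395, 0.5807], [0.0393, 0.0176, -0.9991, 0.9953], [0.0, 0.0, 0.0, 1.0]]
```

View pics/top0.png

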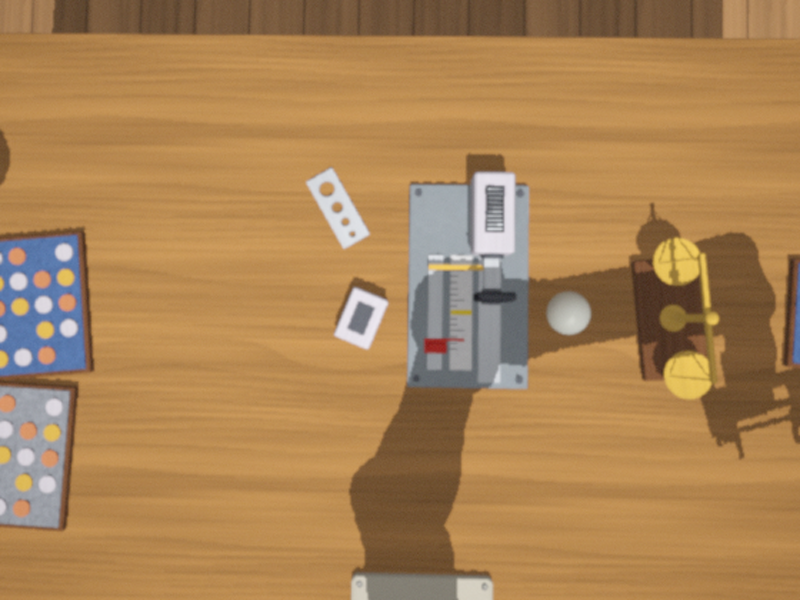

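View pics/scene0.png

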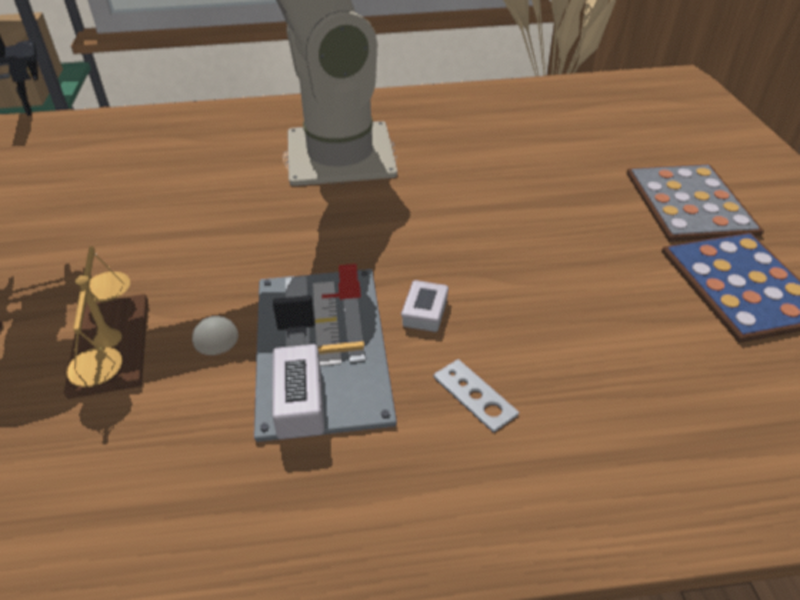

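The top view shows the gauge at about (410–527, 185–388), with its pull direction toward the robot. The red rider is at (436,345), the black handle at (495,296), the brass arm at (455,267) and the yellow band at (461,312). I'll enlarge both views.

```bash
cat > h.py <<'E'
import cv2,numpy as np
from bench import readout,camera,calibration
def uvw(n,u,v,z):
    c=calibration(n);E=np.array(c['extrinsics']);R,t=E[:3,:3],E[:3,3]
    d=R.T@np.array([(u-c['cx'])/c['fx'],(v-c['cy'])/c['fy'],1]);o=-R.T@t
    return o+d*(z-o[2])/d[2]
def proj(n,p):
    c=calibration(n);E=np.array(c['extrinsics']);q=E[:3,:3]@p+E[:3,3]
    return q[0]/q[2]*c['fx']+c['cx'],q[1]/q[2]*c['fy']+c['cy']
def crop(im,x,y,w,h,s):
    return cv2.resize(im[y:y+h,x:x+w],None,fx=s,fy=s,interpolation=cv2.INTER_CUBIC)
E
python3 - <<'E'
from h import *
t=cv2.imread('pics/raw_top0.png');s=cv2.imread('pics/raw_scene0.png')
cv2.imwrite('pics/c0.png',np.hstack([crop(t,280,120,95,150,4),crop(s,175,180,105,150,4)][:2]))
E
```

```text
(no output)
```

View pics/c0.png

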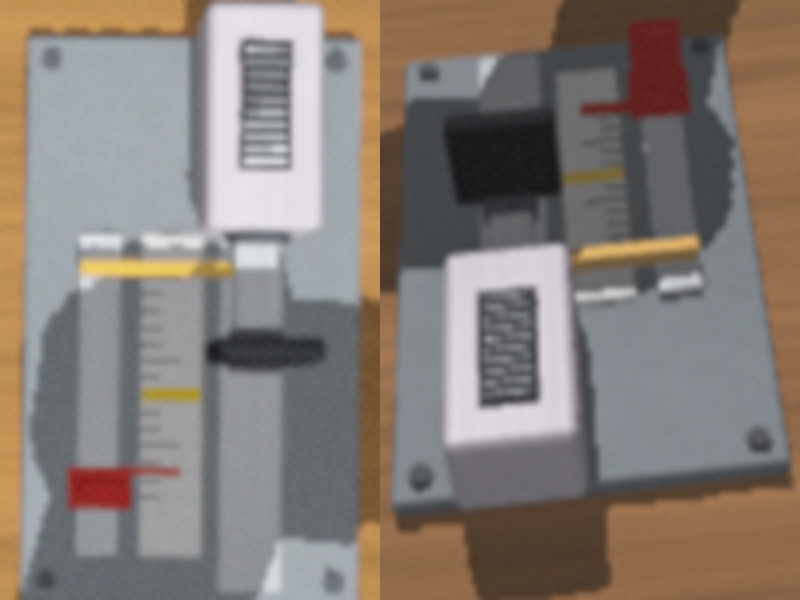

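```bash
python3 - <<'E'
from h import *
f=lambda x,y,z:uvw('top',280+x/4,120+y/4,z)
tl,tr=f(28,37,.012),f(358,38,.012);bl,br=f(21,606,.012),f(359,606,.012)
print(tl,tr,bl,br)
for n,p in dict(tl=tl,tr=tr).items(): pass
ax=(tl+tr-bl-br)[:2];yaw=np.arctan2(ax[1],ax[0]);ay=(tl+bl-tr-br)[:2];yaw2=np.arctan2(-ay[0],ay[1])
print('yaw',yaw,yaw2,np.linalg.norm(ax)/2,np.linalg.norm(ay)/2)
c=(tl+tr+bl+br)[:2]/4
y=yaw2*.4+yaw*.6;R=np.array([[np.cos(y),-np.sin(y)],[np.sin(y),np.cos(y)]])
o=c-R@[0,.035];print('origin',o)
g=lambda x,yy,z:np.round(R.T@(f(x,yy,z)[:2]-o),4)
print('arm front L/R',g(83,277,.03),g(200,276,.03))
print('band',g(171,389,.02),g(171,402,.02),'c',g(171,395.5,.02))
print('rider rear',g(100,467,.03),'tab top front/rear?',g(100,508,.036),'pointer',g(165,467,.03))
print('handle',g(266,350,.09), 'scale ends',g(170,236,.018),g(170,556,.018))
f2=lambda x,yy,z:np.round(R.T@(uvw('scene',175+(x-380)/4,180+yy/4,z)[:2]-o),4)
print('scene: arm front',f2(600,245,.03),'band',f2(593,177,.02),'rider rear',f2(605,113,.03),f2(660,116,.03), 'base', f2(410,62,.012),f2(722,38,.012),f2(788,462,.012),f2(396,505,.012))
E
```

```text
[0.76279609 0.02744178 0.012     ] [ 0.76431974 -0.16972996  0.012     ] [0.42331131 0.02713339 0.012     ] [ 0.42660368 -0.17215049  0.012     ]
yaw 0.004029688938446419 0.01214711720653046 0.3386031644044298 0.19824243529317057
origin [ 0.59451239 -0.10682539]
arm front L/R [0.0238 0.1004] [0.0248 0.032 ]
band [-0.0413  0.0477] [-0.0489  0.0477] c [-0.0451  0.0477]
rider rear [-0.0871  0.09  ] tab top front/rear? [-0.1106  0.0902] pointer [-0.0868  0.0521]
handle [-0.0204  0.0031] scale ends [0.0494 0.0483] [-0.1395  0.0479]
scene: arm front [0.0246 0.0497] band [-0.0398  0.0488] rider rear [-0.0827  0.0593] [-0.0752  0.0913] base [-0.1684 -0.0592] [-0.1619  0.1371] [0.1713 0.1337] [ 0.1695 -0.0618]
```

Emit:
{"name": "apply_moves", "arguments": {
  "deltas": [
    {"translation":[0.02,0.045,0],"turn":[0,0,0.1],"hand":0},
    {"translation":[0.02,0.045,0],"turn":[0,0,0.1],"hand":0},
    {"translation":[0.02,0.045,0],"turn":[0,0,0.1],"hand":0},
    {"translation":[0.02,0.045,0],"turn":[0,0,0.1],"hand":0},
    {"translation":[0.02,0.045,0],"turn":[0,0,0.1],"hand":0}
  ],
  "newtons": 20
}}

```text
time: 0.6
ee_pos: [0.2648, -0.3743, 0.2313]
eef_rot: [0.925, 0.381, -0.002, -0.003]
ft_force: [1.8, -0.5, 1.0]
width: 0.055
```

Emit:
{"name": "apply_moves", "arguments": {
  "deltas": [
    {"translation":[0.023,0.045,0],"turn":[0,0,0.1],"hand":0},
    {"translation":[0.023,0.045,0],"turn":[0,0,0.1],"hand":0},
    {"translation":[0.023,0.045,0],"turn":[0,0,0.1],"hand":0},
    {"translation":[0.023,0.045,0],"turn":[0,0,0.1],"hand":0},
    {"translation":[0.023,0.045,0],"turn":[0,0,0.1],"hand":0}
  ]
}}

```text
time: 1.1
ee_pos: [0.3756, -0.1503, 0.2306]
eef_rot: [0.796, 0.605, -0.004, -0.001]
ft_force: [1.7, -1.1, 0.2]
width: 0.0148
```

Emit:
{"name": "apply_moves", "arguments": {
  "deltas": [
    {"translation":[0.023,0.045,0],"turn":[0,0,0.1],"hand":0},
    {"translation":[0.023,0.045,0],"turn":[0,0,0.1],"hand":0},
    {"translation":[0.023,0.045,0],"turn":[0,0,0.1],"hand":0},
    {"translation":[0,0,0],"turn":[0,0,0],"hand":0}
  ]
}}

```text
time: 1.5
ee_pos: [0.4438, -0.0097, 0.2309]
eef_rot: [0.688, 0.726, -0.003, 0.0]
ft_force: [0.1, -0.7, 0.9]
width: 0.0008
```

Emit:
{"name": "apply_moves", "arguments": {
  "deltas": [
    {"translation":[0.002,-0.004,-0.045],"turn":[0,0,-0.045],"hand":0},
    {"translation":[0.002,-0.004,-0.045],"turn":[0,0,0],"hand":0},
    {"translation":[0,0,-0.045],"turn":[0,0,0],"hand":0},
    {"translation":[0,0,-0.025],"turn":[0,0,0],"hand":0},
    {"translation":[0,0,0],"turn":[0,0,0],"hand":0}
  ]
}}

```text
time: 2.0
ee_pos: [0.4476, -0.0164, 0.0664]
eef_rot: [0.703, 0.711, -0.002, 0.001]
ft_force: [0.5, 0.3, 0.9]
width: 0.0006
```

```bash
python3 - <<'E'
from h import *
print(readout.read_state()['ee_pos'],readout.read_state()['ft_force'])
t=camera('top')[:,:,::-1];s=camera('scene')[:,:,::-1]
cv2.imwrite('pics/c1.png',np.hstack([crop(t,280,120,95,150,4),crop(s,175,130,105,150,4)]))
E
```

```text
[ 0.44756393 -0.01639582  0.06636796] [0.54539813 0.25990479 0.87829896]
```

View pics/c1.png

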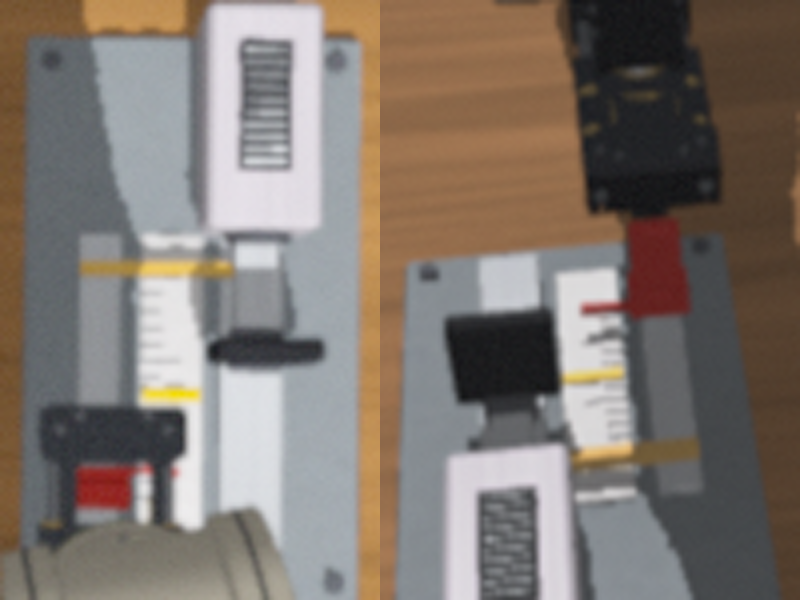

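The rider hasn't moved, and the closed fingers sit in front of the red tab and in line with it. Now I push it home.

Emit:
{"name": "apply_moves", "arguments": {
  "deltas": [
    {"translation":[0.018,0,0],"turn":[0,0,0],"hand":0},
    {"translation":[0.018,0,0],"turn":[0,0,0],"hand":0},
    {"translation":[0.018,0,0],"turn":[0,0,0],"hand":0},
    {"translation":[0.018,0,0],"turn":[0,0,0],"hand":0},
    {"translation":[0.018,0,0],"turn":[0,0,0],"hand":0}
  ]
}}

```text
time: 2.6
ee_pos: [0.5448, -0.0187, 0.0793]
eef_rot: [0.704, 0.71, -0.0, 0.008]
ft_force: [-1.6, -0.2, -0.7]
width: 0.0005
```

Emit:
{"name": "apply_moves", "arguments": {
  "deltas": [
    {"translation":[0.008,0,0],"turn":[0,0,0],"hand":0},
    {"translation":[0.008,0,0],"turn":[0,0,0],"hand":0},
    {"translation":[0.008,0,0],"turn":[0,0,0],"hand":0},
    {"translation":[0.006,0,0],"turn":[0,0,0],"hand":0}
  ]
}}

```text
time: 3.0
ee_pos: [0.5784, -0.0196, 0.0841]
eef_rot: [0.705, 0.709, 0.001, 0.01]
ft_force: [-1.2, 0.7, -0.8]
width: 0.0004
```

Emit:
{"name": "apply_moves", "arguments": {
  "deltas": [
    {"translation":[-0.004,0.002,-0.01],"turn":[0,0,0],"hand":0},
    {"translation":[0,0,-0.008],"turn":[0,0,0],"hand":0},
    {"translation":[0.006,0,-0.001],"turn":[0,0,0],"hand":0},
    {"translation":[0.004,0,-0.001],"turn":[0,0,0],"hand":0}
  ]
}}

```text
time: 3.4
ee_pos: [0.5846, -0.0175, 0.0628]
eef_rot: [0.705, 0.709, 0.001, 0.01]
ft_force: [-1.2, -0.4, 1.6]
width: 0.0
```

Emit:
{"name": "apply_moves", "arguments": {
  "deltas": [
    {"translation":[0.003,0,-0.001],"turn":[0,0,0],"hand":0},
    {"translation":[0.003,0,-0.001],"turn":[0,0,0],"hand":0}
  ]
}}

```text
time: 3.6
ee_pos: [0.5908, -0.0174, 0.0606]
eef_rot: [0.705, 0.709, 0.001, 0.01]
ft_force: [-17.5, 1.0, 15.4]
width: 0.0004
```

The force jumped to 17 N, so the rider is home against the arm. I'll back off and check.

Emit:
{"name": "apply_moves", "arguments": {
  "deltas": [
    {"translation":[-0.015,0,0],"turn":[0,0,0],"hand":0},
    {"translation":[-0.03,0,0.0],"turn":[0,0,0],"hand":0},
    {"translation":[-0.02,0,0.045],"turn":[0,0,0],"hand":0.06},
    {"translation":[0,0,0.045],"turn":[0,0,0],"hand":0.06},
    {"translation":[0,-0.04,0.01],"turn":[0,0,0],"hand":0.06}
  ]
}}

```text
time: 4.1
ee_pos: [0.5238, -0.0519, 0.1619]
eef_rot: [0.702, 0.712, 0.001, 0.008]
ft_force: [1.9, -0.2, 1.0]
width: 0.0166
```

```bash
python3 - <<'E'
from h import *
s=readout.read_state();print(s['ee_pos'],s['eef_rot'],s['ft_force'])
t=camera('top')[:,:,::-1];s=camera('scene')[:,:,::-1]
cv2.imwrite('pics/c2.png',np.hstack([crop(t,280,120,95,150,4),crop(s,175,150,105,150,4)]))
E
```

```text
[ 0.52377632 -0.05187841  0.16189707] [0.70189034 0.71224253 0.00110885 0.0077008 ] [ 1.85730479 -0.18861036  0.98479592]
```

View pics/c2.png

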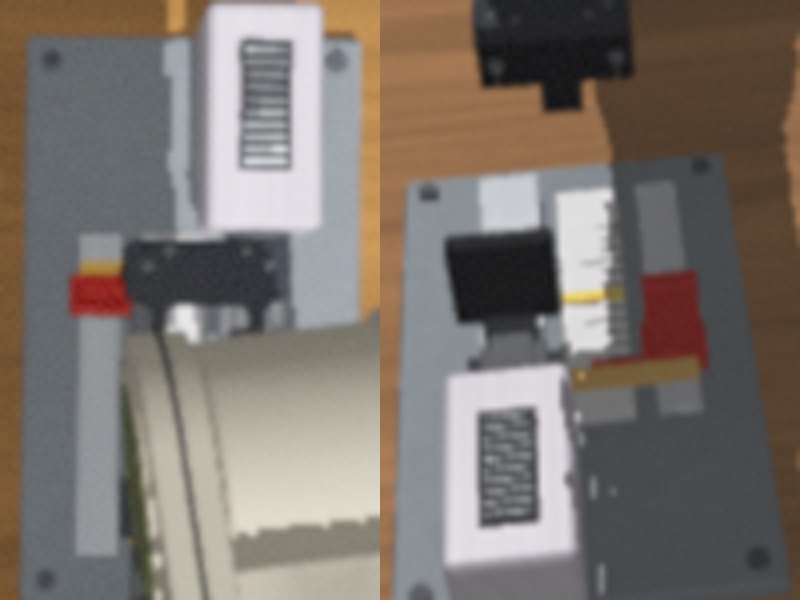

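The rider's rear face now sits against the brass arm in both views. Next I go over the handle.

Emit:
{"name": "apply_moves", "arguments": {
  "deltas": [
    {"translation":[0.025,-0.027,0],"turn":[0,0,0],"hand":0.07},
    {"translation":[0.025,-0.027,0],"turn":[0,0,0],"hand":0.07},
    {"translation":[0,0,0],"turn":[0,0,0],"hand":0.07},
    {"translation":[0,0,0],"turn":[0,0,0],"hand":0.07}
  ]
}}

```text
time: 4.6
ee_pos: [0.5749, -0.1199, 0.1592]
eef_rot: [0.708, 0.706, -0.001, 0.009]
ft_force: [-0.4, 1.4, -0.5]
width: 0.0563
```

Emit:
{"name": "apply_moves", "arguments": {
  "deltas": [
    {"translation":[0,0.01,-0.02],"turn":[0,0,0.01],"hand":0.07},
    {"translation":[0,0,-0.03],"turn":[0,0,0],"hand":0.07},
    {"translation":[0,0,-0.03],"turn":[0,0,0],"hand":0.07},
    {"translation":[0,0,-0.012],"turn":[0,0,0],"hand":0.07},
    {"translation":[0,0,0],"turn":[0,0,0],"hand":0.07}
  ]
}}

```text
time: 5.1
ee_pos: [0.5743, -0.106, 0.0652]
eef_rot: [0.703, 0.711, -0.001, 0.01]
ft_force: [-0.6, 0.1, -0.5]
width: 0.0698
```

Emit:
{"name": "apply_moves", "arguments": {
  "deltas": [
    {"translation":[0,0,0],"turn":[0,0,0],"hand":0},
    {"translation":[0,0,0],"turn":[0,0,0],"hand":0},
    {"translation":[0,0,0],"turn":[0,0,0],"hand":0},
    {"translation":[0,0,0],"turn":[0,0,0],"hand":0},
    {"translation":[0,0,0],"turn":[0,0,0],"hand":0}
  ],
  "newtons": 45
}}

```text
time: 5.6
ee_pos: [0.5767, -0.1058, 0.0701]
eef_rot: [0.703, 0.711, 0.001, 0.012]
ft_force: [0.1, -0.4, 0.6]
width: 0.0379
```

Emit:
{"name": "apply_moves", "arguments": {
  "deltas": [
    {"translation":[0,0,0],"turn":[0,0,0],"hand":0},
    {"translation":[0,0,0],"turn":[0,0,0],"hand":0},
    {"translation":[0,0,0],"turn":[0,0,0],"hand":0}
  ]
}}

```text
time: 5.9
ee_pos: [0.575, -0.106, 0.0703]
eef_rot: [0.703, 0.711, -0.001, 0.011]
ft_force: [-20.0, 1.2, 16.2]
width: 0.014
```

Emit:
{"name": "apply_moves", "arguments": {
  "deltas": [
    {"translation":[-0.006,0,0],"turn":[0,0,0],"hand":0},
    {"translation":[-0.01,0,0],"turn":[0,0,0],"hand":0},
    {"translation":[-0.01,0,0],"turn":[0,0,0],"hand":0},
    {"translation":[-0.01,0,0],"turn":[0,0,0],"hand":0}
  ]
}}

```text
time: 6.3
ee_pos: [0.5403, -0.1061, 0.0704]
eef_rot: [0.704, 0.711, 0.002, 0.013]
ft_force: [7.0, 0.3, -3.8]
width: 0.014
```

Emit:
{"name": "apply_moves", "arguments": {
  "deltas": [
    {"translation":[-0.008,0,0],"turn":[0,0,0],"hand":0},
    {"translation":[-0.008,0,0],"turn":[0,0,0],"hand":0},
    {"translation":[-0.006,0,0],"turn":[0,0,0],"hand":0},
    {"translation":[0,0,0],"turn":[0,0,0],"hand":0}
  ]
}}

```text
time: 6.7
ee_pos: [0.5187, -0.1061, 0.0704]
eef_rot: [0.704, 0.71, 0.004, 0.015]
ft_force: [5.9, -0.0, -4.5]
width: 0.014
```

```bash
python3 - <<'E'
from h import *
s=readout.read_state();print(s['ee_pos'],s['eef_rot'],s['ft_force'])
t=camera('top')[:,:,::-1];s=camera('scene')[:,:,::-1]
cv2.imwrite('pics/raw_scene3.png',s)
cv2.imwrite('pics/c3.png',np.hstack([crop(t,280,170,55,75,8),crop(s,210,180,45,75,8)]))
E
```

```text
[ 0.51874054 -0.1061474   0.07038355] [0.70364809 0.71037612 0.00416198 0.01509374] [ 5.94442906 -0.02168702 -4.5350736 ]
```

View pics/c3.png

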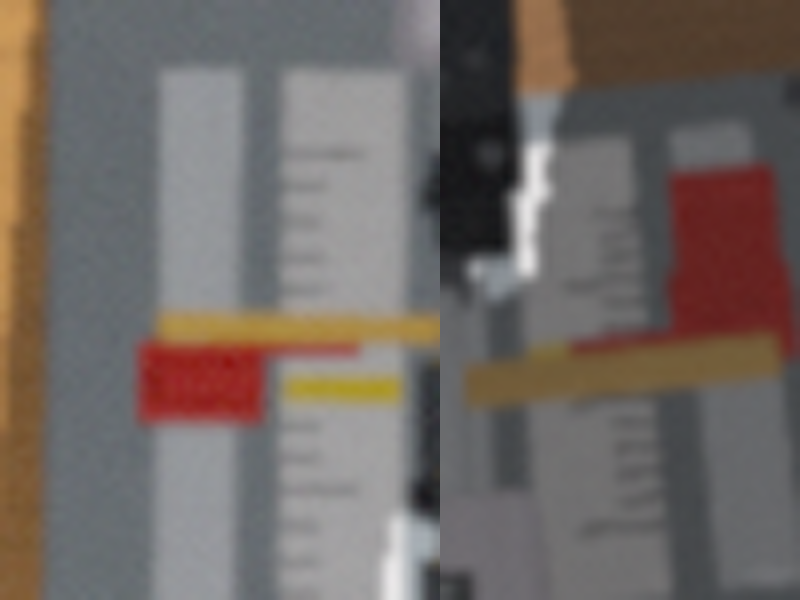

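The arm's front edge is at crop row 342, the band spans rows 377–402, and 10 mm is about 33.7 px. That puts the slide at about 56 mm, which matches the TCP, and the band centre at about 70 mm. I need about 13.5 mm more.

Emit:
{"name": "apply_moves", "arguments": {
  "deltas": [
    {"translation":[-0.005,0,0],"turn":[0,0,0],"hand":0},
    {"translation":[-0.005,0,0],"turn":[0,0,0],"hand":0},
    {"translation":[-0.003,0,0],"turn":[0,0,0],"hand":0},
    {"translation":[0,0,0],"turn":[0,0,0],"hand":0}
  ]
}}

```text
time: 7.2
ee_pos: [0.5078, -0.1061, 0.0704]
eef_rot: [0.704, 0.71, 0.007, 0.017]
ft_force: [7.9, 0.3, -4.5]
width: 0.0143
```

```bash
python3 - <<'E'
from h import *
s=readout.read_state();print(s['ee_pos'],s['eef_rot'],s['ft_force'])
t=camera('top')[:,:,::-1];s=camera('scene')[:,:,::-1]
cv2.imwrite('pics/c4.png',np.hstack([crop(t,280,170,55,75,8),crop(s,210,180,45,75,8)]))
E
```

```text
[ 0.50783749 -0.10612323  0.07036042] [0.70356924 0.71038348 0.00686632 0.0172769 ] [ 7.93745154  0.30145443 -4.53685434]
```

View pics/c4.png

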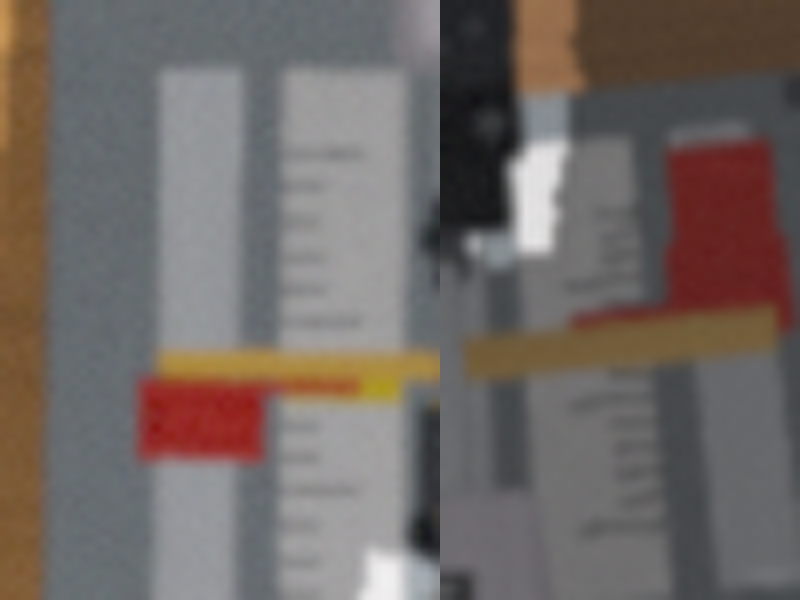

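Emit:
{"name": "apply_moves", "arguments": {
  "deltas": [
    {"translation":[-0.002,0,0],"turn":[0,0,0],"hand":0},
    {"translation":[-0.001,0,0],"turn":[0,0,0],"hand":0},
    {"translation":[0,0,0],"turn":[0,0,0],"hand":0}
  ]
}}

```text
time: 7.6
ee_pos: [0.5063, -0.1062, 0.0704]
eef_rot: [0.703, 0.71, 0.009, 0.019]
ft_force: [7.7, -0.9, -4.5]
width: 0.0141
```

Emit:
{"name": "apply_moves", "arguments": {
  "deltas": [
    {"translation":[-0.002,0,0],"turn":[0,0,0],"hand":0},
    {"translation":[0,0,0],"turn":[0,0,0],"hand":0},
    {"translation":[0,0,0],"turn":[0,0,0],"hand":0},
    {"translation":[0,0,0],"turn":[0,0,0],"hand":0},
    {"translation":[0,0,0],"turn":[0,0,0],"hand":0}
  ]
}}

```text
time: 8.1
ee_pos: [0.5062, -0.1062, 0.0704]
eef_rot: [0.703, 0.71, 0.011, 0.021]
ft_force: [6.2, -0.2, -4.7]
width: 0.0142
```

Emit:
{"name": "apply_moves", "arguments": {
  "deltas": [
    {"translation":[0,0,0],"turn":[0,0,0],"hand":0},
    {"translation":[0,0,0],"turn":[0,0,0],"hand":0},
    {"translation":[0,0,0],"turn":[0,0,0],"hand":0},
    {"translation":[0,0,0],"turn":[0,0,0],"hand":0},
    {"translation":[0,0,0],"turn":[0,0,0],"hand":0}
  ]
}}

```text
time: 8.6
ee_pos: [0.5078, -0.1061, 0.0704]
eef_rot: [0.703, 0.71, 0.013, 0.023]
ft_force: [7.6, -0.2, -3.2]
width: 0.0139
```

```bash
python3 - <<'E'
from h import *
s=readout.read_state();print(s['ee_pos'],s['eef_rot'],s['ft_force'])
t=camera('top')[:,:,::-1];s=camera('scene')[:,:,::-1]
cv2.imwrite('pics/c5.png',np.hstack([crop(t,280,170,55,75,8),crop(s,210,180,45,75,8)]))
E
```

```text
[ 0.50777045 -0.10613078  0.0704288 ] [0.70324387 0.71046917 0.01304476 0.02261527] [ 7.59105051 -0.19026209 -3.16472698]
```

View pics/c5.png

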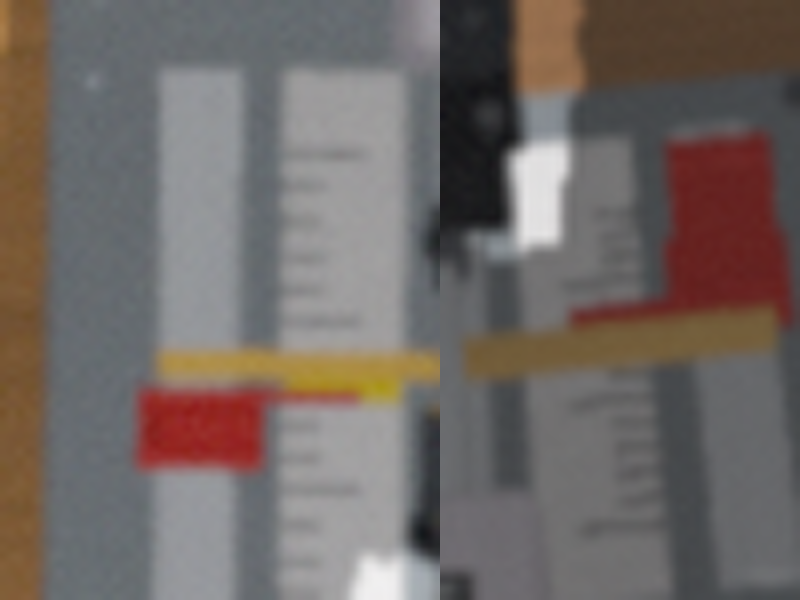

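The rider's peak is at row 390, which is the band centre. The slide creeps home about 0.3 mm per idle row because the setpoint is re-measured. I'll re-centre it and hold with a small compensation.

Emit:
{"name": "apply_moves", "arguments": {
  "deltas": [
    {"translation":[-0.0015,0,0],"turn":[0,0,0],"hand":0},
    {"translation":[-0.0004,0,0],"turn":[0,0,0],"hand":0},
    {"translation":[-0.0004,0,0],"turn":[0,0,0],"hand":0},
    {"translation":[-0.0004,0,0],"turn":[0,0,0],"hand":0},
    {"translation":[-0.0004,0,0],"turn":[0,0,0],"hand":0}
  ]
}}

```text
time: 9.2
ee_pos: [0.5061, -0.1061, 0.0705]
eef_rot: [0.703, 0.71, 0.015, 0.024]
ft_force: [6.9, 0.1, -4.7]
width: 0.0146
```

Emit:
{"name": "apply_moves", "arguments": {
  "deltas": [
    {"translation":[-0.0004,0,0],"turn":[0,0,0],"hand":0},
    {"translation":[-0.0004,0,0],"turn":[0,0,0],"hand":0},
    {"translation":[-0.0004,0,0],"turn":[0,0,0],"hand":0},
    {"translation":[-0.0004,0,0],"turn":[0,0,0],"hand":0},
    {"translation":[-0.0004,0,0],"turn":[0,0,0],"hand":0}
  ]
}}

```text
time: 9.7
ee_pos: [0.5055, -0.1062, 0.0705]
eef_rot: [0.703, 0.71, 0.017, 0.026]
ft_force: [7.1, -1.3, -3.7]
width: 0.0145
```

Emit:
{"name": "apply_moves", "arguments": {
  "deltas": [
    {"translation":[-0.0004,0,0],"turn":[0,0,0],"hand":0},
    {"translation":[-0.0004,0,0],"turn":[0,0,0],"hand":0},
    {"translation":[-0.0004,0,0],"turn":[0,0,0],"hand":0},
    {"translation":[-0.0004,0,0],"turn":[0,0,0],"hand":0},
    {"translation":[-0.0004,0,0],"turn":[0,0,0],"hand":0}
  ]
}}

```text
time: 10.2
ee_pos: [0.5049, -0.1062, 0.0706]
eef_rot: [0.703, 0.71, 0.019, 0.028]
ft_force: [7.4, -0.6, -3.9]
width: 0.0145
```

Emit:
{"name": "apply_moves", "arguments": {
  "deltas": [
    {"translation":[-0.0002,0,0],"turn":[0,0,0],"hand":0},
    {"translation":[-0.0003,0,0],"turn":[0,0,0],"hand":0},
    {"translation":[-0.0003,0,0],"turn":[0,0,0],"hand":0},
    {"translation":[-0.0003,0,0],"turn":[0,0,0],"hand":0},
    {"translation":[-0.0003,0,0],"turn":[0,0,0],"hand":0}
  ]
}}

```text
time: 10.7
ee_pos: [0.5048, -0.1061, 0.0706]
eef_rot: [0.703, 0.71, 0.021, 0.029]
ft_force: [7.6, -1.7, -4.9]
width: 0.0145
```

Emit:
{"name": "apply_moves", "arguments": {
  "deltas": [
    {"translation":[0.004,0,0],"turn":[0,0,0],"hand":0},
    {"translation":[0.006,0,0],"turn":[0,0,0],"hand":0},
    {"translation":[0.006,0,0],"turn":[0,0,0],"hand":0},
    {"translation":[0.006,0,0],"turn":[0,0,0],"hand":0},
    {"translation":[0.006,0,0],"turn":[0,0,0],"hand":0}
  ]
}}

```text
time: 11.2
ee_pos: [0.5336, -0.1061, 0.0706]
eef_rot: [0.703, 0.71, 0.022, 0.03]
ft_force: [5.2, 1.2, -0.8]
width: 0.0146
```

Emit:
{"name": "apply_moves", "arguments": {
  "deltas": [
    {"translation":[0.006,0,0],"turn":[0,0,0],"hand":0},
    {"translation":[0.006,0,0],"turn":[0,0,0],"hand":0},
    {"translation":[0.005,0,0],"turn":[0,0,0],"hand":0},
    {"translation":[0.004,0,0],"turn":[0,0,0],"hand":0}
  ]
}}

```text
time: 11.6
ee_pos: [0.5557, -0.1061, 0.0706]
eef_rot: [0.703, 0.71, 0.022, 0.03]
ft_force: [4.4, 0.5, 1.2]
width: 0.0148
```

Still about 19 mm from home (TCP x ≈ 0.575). I'll ease it in until contact.

Emit:
{"name": "apply_moves", "arguments": {
  "deltas": [
    {"translation":[0.004,0,0],"turn":[0,0,0],"hand":0},
    {"translation":[0.004,0,0],"turn":[0,0,0],"hand":0},
    {"translation":[0.004,0,0],"turn":[0,0,0],"hand":0},
    {"translation":[0.002,0,0],"turn":[0,0,0],"hand":0}
  ]
}}

```text
time: 12.0
ee_pos: [0.5706, -0.1061, 0.0706]
eef_rot: [0.703, 0.71, 0.021, 0.03]
ft_force: [2.7, 0.1, 1.5]
width: 0.0146
```

Emit:
{"name": "apply_moves", "arguments": {
  "deltas": [
    {"translation":[0.0015,0,0],"turn":[0,0,0],"hand":0},
    {"translation":[0.0015,0,0],"turn":[0,0,0],"hand":0},
    {"translation":[0.0015,0,0],"turn":[0,0,0],"hand":0}
  ]
}}

```text
time: 12.3
ee_pos: [0.5747, -0.1061, 0.0705]
eef_rot: [0.703, 0.71, 0.021, 0.029]
ft_force: [-7.5, -0.2, 11.2]
width: 0.0145
```

The force has reversed, so the slide is on its stop. I'll release, and rise once the fingers are open.

Emit:
{"name": "apply_moves", "arguments": {
  "deltas": [
    {"translation":[0.0008,0,0],"turn":[0,0,0],"hand":0},
    {"translation":[0,0,0],"turn":[0,0,0],"hand":0.05},
    {"translation":[0,0,0],"turn":[0,0,0],"hand":0.05},
    {"translation":[0,0,0],"turn":[0,0,0],"hand":0.05},
    {"translation":[0,0,0],"turn":[0,0,0],"hand":0.05}
  ]
}}

```text
time: 12.8
ee_pos: [0.5748, -0.1061, 0.0704]
eef_rot: [0.703, 0.71, 0.02, 0.029]
ft_force: [-0.3, -0.2, 0.1]
width: 0.0389
```

Emit:
{"name": "apply_moves", "arguments": {
  "deltas": [
    {"translation":[0,0,0.02],"turn":[0,0,0],"hand":0.05},
    {"translation":[0,0,0.04],"turn":[0,0,0],"hand":0.05},
    {"translation":[0,0,0.045],"turn":[0,0,0],"hand":0.05},
    {"translation":[0,-0.03,0.04],"turn":[0,0,0],"hand":0.05},
    {"translation":[0,-0.04,0.02],"turn":[0,0,0],"hand":0.05}
  ]
}}

```text
time: 13.3
ee_pos: [0.5721, -0.1702, 0.2378]
eef_rot: [0.699, 0.714, 0.02, 0.025]
ft_force: [0.9, -0.9, 0.3]
width: 0.0499
```

Emit:
{"name": "apply_moves", "arguments": {
  "deltas": [
    {"translation":[-0.02,-0.045,0],"turn":[0,0,0],"hand":0.05},
    {"translation":[-0.02,-0.045,0],"turn":[0,0,0],"hand":0.05},
    {"translation":[-0.02,0,0],"turn":[0,0,0],"hand":0.05},
    {"translation":[0,0,0],"turn":[0,0,0],"hand":0.05}
  ]
}}

```text
time: 13.7
ee_pos: [0.5105, -0.2699, 0.2423]
eef_rot: [0.701, 0.712, 0.021, 0.03]
ft_force: [0.0, 1.5, 0.4]
width: 0.0498
```

```bash
python3 - <<'E'
from h import *
s=readout.read_state();print(s['time'],s['ee_pos'],s['ft_force'],s['width'])
t=camera('top')[:,:,::-1]
cv2.imwrite('pics/c6.png',np.hstack([crop(t,280,170,55,75,8),crop(t,215,100,135,200,3)]))
E
```

```text
13.7 [ 0.51049157 -0.26989171  0.24231572] [0.01166342 1.51227603 0.35396072] 0.04980131130712255
```

View pics/c6.png

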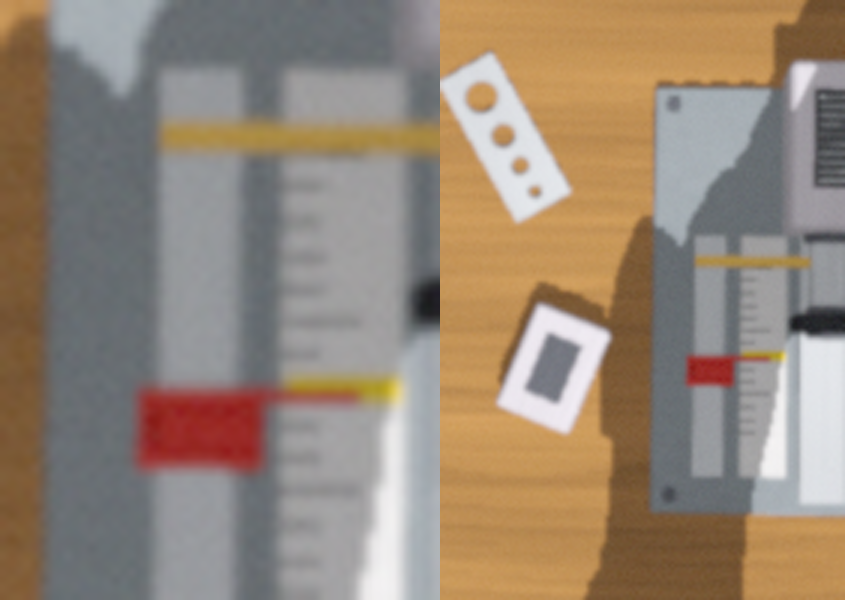

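The arm's front edge is back at the zero tick (row 153), and the rider's edge is at row 389, in the middle of the band (377–402). The other objects in view are where they were. I'll hand the job in.

```bash
python3 -c "
from bench import order
print(order.close_job())"
```

```text
the job is handed in; nothing more can be done
None
```

The proof reading is taken and the job is handed in, at about 14 s of the 64 s allowed.

- **Rider home:** I pushed the red rider with closed fingers until it met the brass arm. The force reached about 17 N there, and both cameras showed it touching.
- **Pull and hold:** I pulled the slide to about 69–70 mm, with the band centre measured at about 70 mm. While I checked by camera it crept back to about 67 mm, just inside the band's edge by my measurement. I re-centred it, and it then stayed at 69–70 mm for about 2 s.
- **Return:** I eased the slide back in my grip at up to about 60 mm/s until the stop force showed, and only then let go.

**Last checks:** the arm's front edge stands on the zero tick. The rider's edge is in the middle of the yellow band, within about 1 mm. The snuff box and gauge plate look unmoved. The lens and balance were outside the last picture, but the arm never went low near them. The gripper was clear of everything and the force was near zero.

**Disagreement:** the scene camera put the band about 5 mm nearer the home end than the top camera did. I used the top camera, because it agreed with the scale ticks and the arm's own travel.

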